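Gather loose tissue cassettes in the tote's clear corner and hold it to the scanner

ROBOT

A 7-joint arm with a two-finger parallel gripper is mounted at the origin on a cart in front of the work surface, level with it; the furniture and walls round the work are solid. World frame = base frame: x ahead of the robot, y to its left, z up, the work surface at z = 0. Lengths are in m, angles in rad, forces in N, time in s.
With the tool pointing down it reaches from about 0.4 to 0.85 m from the base axis. Payload 10.4 kg.
Tool frame: the origin (TCP) lies midway between the tips of the shut fingers; the grasp point (between the pads) lies 19 mm behind it (manip.hold_point_z is the distance from the TCP to the grasp point, in m); z points along the fingers, y is the line along which they close (so a half turn about z gives the same grasp; the last joint's range is limited). The gripper opens to 85 mm and grips with 20 to 120 N. Pads are 22 mm wide; open, the fingers measure 114 mm over their backs; the gripper's body (76 mm by 85 mm) begins 54 mm behind the grasp point. The pads swing forward as they close: fully open they stand 13 mm farther back than shut.
Start: joints at [1.111, 0.332, -0.065, 1.46, 0.022, 1.35, -0.088], TCP at [0.264, -0.566, 0.231] pointing down, gripper open.
Joint ranges: [-2.6, 2.6], [-0.5, 2.12], [-1.47, 1.34], [0.16, 2.42], [-1.27, 4.41], [0.06, 2.06], [-2.6, 2.6]. Speed limits (rad/s): [2.22, 2.22, 2.79, 2.79, 3.14, 3.14, 3.14].

INTERFACE

Orientations are given as a unit quaternion [x, y, z, w].
In Python, from workcell import manip, eyes, job gives the robot as it stands.
- The arm moves only by the shell command python3 -m crank 'ROWS' [FORCE]. ROWS is JSON, a list that holds one entry, the list of rows, each a list of 7 numbers: the finger opening in cm, from 0 to 8.54, then the shift along the world's x, y, z in cm, then the turn, a rotation vector about the world's x, y, z in degrees. In form: [[[hand, x, y, z, ax, ay, az], ...]]. A call has 1 to 20 rows; each row shifts and turns the commanded pose from where the row before left it; what a row does not reach is not made up. A row lasts 1/8 s, in which the tool goes at most 62.5 mm and 10.7 degrees, less where a joint would pass 70% of its speed; a pose out of reach is approached as far as the arm can. A call with a gripper value outside its range is refused whole. The fingers move at their own pace and stop on an object; FORCE is the grip in N (left out, the last holds). Time passes only in rows, so rows that do not move let the fingers close. It gives the time, the measured TCP pose, the force, the opening and the grip force at its end, in the units of the state.
- manip.get_obs(): the state, without advancing time (a new reading comes with each control period).
- eyes.camera(name): name is "scene" or "top" or "wrist"; returns (picture, depth): 400x640x3 uint8, red, green, blue; 400x640 float32, m along the optical axis (not along the pixel's ray), 0 where there is no reading.
- eyes.camera_params(name): a dict with "fx", "fy", "cx", "cy" (pixels), "world_from_camera" (4x4, takes a point from camera to world coordinates); the wrist camera has in their place "hand_eye" (4x4, takes a point from camera to tool coordinates, whose origin is the TCP and whose axes are the flange's). Camera axes: x right, y down, z forward; pixel columns grow to the right and rows downward; lengths in m; the calibration is good to about 2 mm. A picture is of the moment at which its call begins: read the wrist's pose just before it. camera_params takes no time and is no camera call.
- job.hand_in(): hands the job in; it is judged then, once.
The state is a dict: "clock": time; "joint_pos": joint angles; "joint_velocities": joint speeds; "tau": joint torques, N m; "position": TCP position; "ee_rot": TCP orientation; "ft_force": force on the tool from outside, world axes, zero at the start; "torque": the same for the moment, N m; "grip_width": opening from 0.0 (shut) to 1.0 (fully open); "grasp_force": force on a finger pad.
Only numpy, scipy, OpenCV 4.12 (cv2) and the standard library are available. Lean on these libraries where they do the work, as an engineer would, in place of code of your own. Each camera call takes 0.05 s, during which the arm holds its last target. There are 200 camera calls.

TASK

Take the grey tote by its blue handle and tilt it, clear corner lowest, until all three tissue cassettes have slid into that corner; do not push them with the fingers or spill any. Rest the clear corner gently on the middle of the rubber mat, pointing towards the barcode scanner, with the tote clearly tilted (20 to 40 degrees) and only that corner down, and finish while still holding it there so the scanner can read the cassettes. Do not touch the scanner or shift the other things on the bench.

Things in the scene. Friction and masses are not known exactly. Their poses are not given: they have to be found in the camera images.
- tote: loose grey open plastic box, 220 (x) by 160 (y) mm, walls 42 mm high, walls and floor 4 mm thick, 0.22 to 0.36 kg empty. Origin under its floor's centre, z up. The walls at its (+x,+y) corner are clear with a yellow rim for 70 mm each way. Steel straps 18 mm wide, outside the middles of the long walls, rise to 112 mm and carry the blue grip
- tote_grip (a point): centre of the blue handle grip, 110 mm above the tote's origin: a fixed bar 112 mm long along the tote's y, 24 mm high, 16 mm thick along x (a thin steel strap stands out 1 mm each side at mid-height); pinch it across x from above. Axes as the tote's
- clear_corner (a point): outer bottom corner of the tote between its two clear walls, 110 mm along +x and 80 mm along +y from the tote's origin. Axes as the tote's
- end_corner (a point): outer bottom corner of the tote at (+110, -80, 0) mm from its origin
- side_corner (a point): outer bottom corner of the tote at (-110, +80, 0) mm from its origin
- cassette_1_centre (a point): centre of the yellow tissue cassette: a flat closed slotted box 40 (x) by 28 by 10 mm, 14 g, lying loose in the tote. It slides on the tote's floor once that leans 10 to 14 degrees (friction 0.16 to 0.24, on the walls too), some degrees more when it also rubs along a wall
- cassette_2_centre (a point): centre of the white tissue cassette: a flat closed slotted box 40 (x) by 28 by 10 mm, 14 g, lying loose in the tote. It slides on the tote's floor once that leans 10 to 14 degrees (friction 0.16 to 0.24, on the walls too), some degrees more when it also rubs along a wall
- cassette_3_centre (a point): centre of the orange tissue cassette: a flat closed slotted box 40 (x) by 28 by 10 mm, 14 g, lying loose in the tote. It slides on the tote's floor once that leans 10 to 14 degrees (friction 0.16 to 0.24, on the walls too), some degrees more when it also rubs along a wall
- mat: black rubber mat, 160 x 160 x 4 mm, fixed to the bench in front of the scanner; origin under its centre, x towards the scanner
- mat_centre (a point): centre of the mat's upper face, 4 mm above the bench; x axis towards the scanner
- scanner: green and white barcode scanner in its stand, fixed to the bench: 161 x 86 mm, 222 mm high; it faces the mat
- scanner_foot (a point): point on the bench under the scanner, 220 mm from the mat's centre along the mat's x; the scanner's head overhangs from there 80 mm towards the mat, at heights of 104 to 222 mm
- pot_1: bystander: white screw-lid specimen pot, 48 mm across, 83 mm high, standing loose; origin under its centre
- pot_2: bystander: a second such specimen pot; origin under its centre
- label_roll: bystander: white roll of blank labels, 80 mm across, 27 mm high, lying flat and loose; origin under its centre
- timer: bystander: small white bench timer with a green knob, 62 x 62 x 34 mm, loose; origin under its centre

How it is judged:
By the outcome, as a careful person would: the job done as asked, in the order asked, and still so for the second after the job is handed in, while the arm keeps its last pose, push and grip.
It also fails if it takes over 56 s, if anything falls off the work surface, if the arm or the gripper's body presses on something with over 40 N, if the wrist force passes 120 N, or if a joint passes its speed limit or range.

## Working session

There is one attempt and no reset: what is moved stays moved. The work goes in short steps, Python scripts to look and compute and a shell command to move; the robot and the scene stay as the last step left them, time stands still between calls to the robot, and variables do not carry over. Pictures are saved under pics/ and viewed, at most 10 in all, crops included, and the job is handed in when it is done.

```bash
ls; mkdir -p pics; cat > h.py <<'E'
import numpy as np, cv2
from workcell import manip, eyes, job
from scipy.spatial.transform import Rotation as R
def snap(n,f):
    o=manip.get_obs(); p,d=eyes.camera(n); cv2.imwrite(f'pics/{f}.png',p[:,:,::-1]); np.save(f'pics/{f}.npy',d)
    k=eyes.camera_params(n)
    if n=='wrist':
        T=np.eye(4);T[:3,:3]=R.from_quat(o['ee_rot']).as_matrix();T[:3,3]=o['position'];T=T@np.array(k['hand_eye'])
    else: T=np.array(k['world_from_camera'])
    np.savez(f'pics/{f}.npz',T=T,K=[k['fx'],k['fy'],k['cx'],k['cy']])
    return p,d
def world(f,u,v,z=None):
    d=np.load(f'pics/{f}.npy');q=np.load(f'pics/{f}.npz');T=q['T'];fx,fy,cx,cy=q['K']
    r=np.array([(u-cx)/fx,(v-cy)/fy,1])
    if z is None: s=d[int(v),int(u)]
    else: s=(z-T[2,3])/(T[:3,:3]@r)[2]
    return (T[:3,:3]@(r*s)+T[:3,3]).round(4)
E
python3 - <<'E'
from h import *
snap('top','top0'); snap('scene','sc0')
o=manip.get_obs(); print(o['clock'],o['position'],o['ee_rot'],manip.hold_point_z)
E
```

```text
pics
0.1 [ 0.26427064 -0.566019    0.2305997 ] [ 9.76239970e-01  2.16691320e-01 -1.73036324e-04 -6.02719927e-04] 0.0187
```

View pics/top0.png

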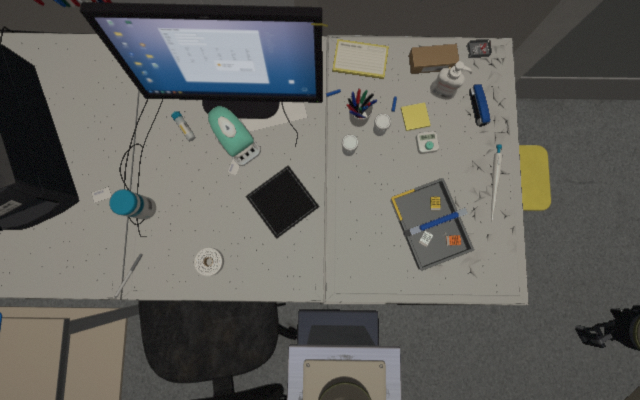

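View pics/sc0.png

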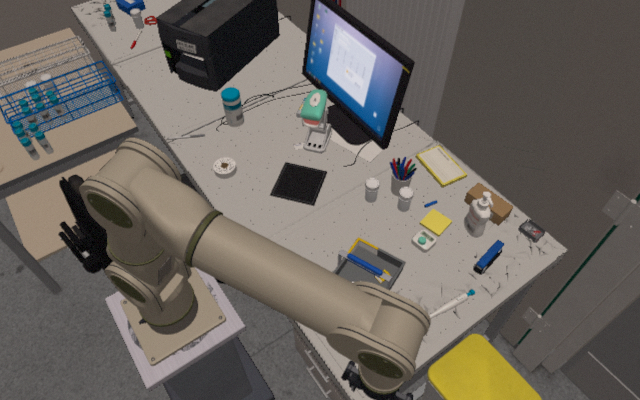

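The top view shows the tote at about (432,223) with its yellow clear corner at (402,193) and the grip at about (435,224). The mat is centred near (283,201), the scanner near (233,133), and the pots, timer and roll stand clear. I'll enlarge the tote and mat.

```bash
python3 - <<'E'
from h import *
p=cv2.imread('pics/top0.png')
c=lambda x,y,w,h,s:cv2.resize(p[y:y+h,x:x+w],None,fx=s,fy=s,interpolation=cv2.INTER_CUBIC)
cv2.imwrite('pics/crop0.png',np.hstack([c(380,170,100,110,4),c(210,100,110,150,4)[:440] if 0 else cv2.resize(p[100:250,210:320],(323,440),interpolation=cv2.INTER_CUBIC)]))
for n,u,v in [('tl',392,193),('tr',441,180),('bl',421,268),('br',471,249),('gripA',413,232),('gripB',457,215),('mat',283,201),('pot1',350,144),('pot2',383,123),('timer',428,142),('roll',208,262),('scan',233,133)]:
    print(n,world('top0',u,v))
E
```

```text
tl [ 0.5965 -0.1434 -0.0008]
tr [ 0.6298 -0.2802  0.0427]
bl [ 0.3754 -0.2157  0.0439]
br [ 0.4305 -0.3583  0.0464]
gripA [ 0.4723 -0.1809  0.1119]
gripB [ 0.5187 -0.2978  0.1229]
mat [0.567  0.1843 0.0064]
pot1 [ 0.7232 -0.0112  0.0849]
pot2 [ 0.7885 -0.1069  0.0801]
timer [ 0.7458 -0.2465  0.0373]
roll [0.3839 0.4003 0.0007]
scan [0.7114 0.2942 0.215 ]
```

View pics/crop0.png

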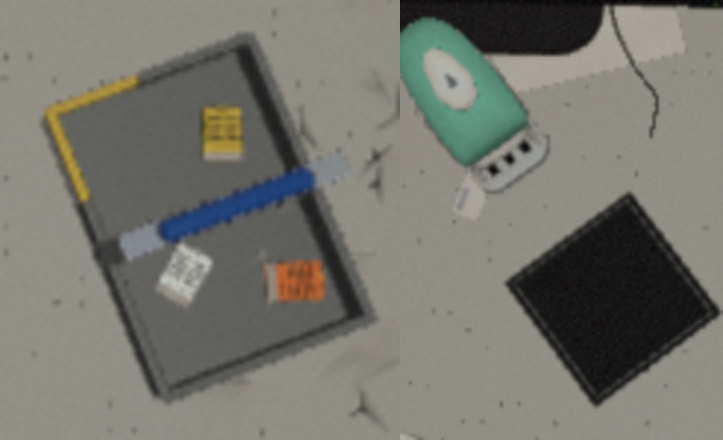

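```bash
python3 - <<'E'
from h import *
t=np.array([world('top0',u,v,.042) for u,v in [(391.75,198),(442.25,178.25),(473.5,250),(420,269.5)]])
print(t,t.mean(0))
e=lambda a,b:(t[b]-t[a])
for a,b in [(0,1),(1,2),(3,2),(0,3)]: print(np.linalg.norm(e(a,b)),np.degrees(np.arctan2(*e(a,b)[1::-1])))
m=np.array([world('top0',u,v,.004) for u,v in [(288,165.8),(246.8,196.8),(319,206.7),(277.4,237.7)]])
print(m,m.mean(0))
for a,b in [(3,1),(2,0),(2,3),(0,1)]: print(np.linalg.norm(m[b]-m[a]),np.degrees(np.arctan2(*(m[b]-m[a])[1::-1])))
g=[world('top0',380+u/4,170+v/4,.122) for u,v in [(163,230),(312,180)]]; print('grip',g,np.mean(g,0))
for n,(u,v) in dict(y=(222,132),w=(184,272),o=(298,282)).items(): print(n,world('top0',380+u/4,170+v/4,.014))
for n,u,v,z in [('foot',240,152,0.02),('white',247,154,.02),('head',230,132,.2),('headtip',238,149,.15)]: print(n,world('top0',u,v),world('top0',u,v,z))
E
```

```text
[[ 0.5749 -0.1356  0.042 ]
 [ 0.6352 -0.2842  0.042 ]
 [ 0.4279 -0.3669  0.042 ]
 [ 0.3712 -0.2132  0.042 ]] [ 0.5023   -0.249975  0.042   ]
0.16036848194081033 -67.91330818859124
0.22318732042837916 -158.25102860322906
0.16382484549054213 -69.75095930555091
0.21798038902616906 -159.14554196042167
[[0.6755 0.1725 0.004 ]
 [0.5787 0.2937 0.004 ]
 [0.5515 0.0763 0.004 ]
 [0.4575 0.198  0.004 ]] [0.5658   0.185125 0.004   ]
0.15442775009693044 38.29476120037967
0.1569408805888383 37.804540680595785
0.1537754531776772 127.68217932602394
0.15511183062552 128.6136578174231
grip [array([ 0.4839, -0.1998,  0.122 ]), array([ 0.5189, -0.3008,  0.122 ])] [ 0.5014 -0.2503  0.122 ]
y [ 0.5657 -0.2698  0.014 ]
w [ 0.4617 -0.2391  0.014 ]
o [ 0.4555 -0.3223  0.014 ]
foot [0.6787 0.2883 0.1503] [0.7127 0.3169 0.02  ]
white [0.7079 0.2964 0.0154] [0.7068 0.2955 0.02  ]
head [0.7133 0.3015 0.2169] [0.7186 0.3057 0.2   ]
headtip [0.6748 0.2839 0.1956] [0.687  0.2941 0.15  ]
```

Tote: centre (0.502,-0.250), x axis at about 21°. Mat: centre (0.566,0.185), x axis at about 38°. Sizes and the scanner position agree with the description. Next I'll hover above the grip.

```bash
python3 -m crank '[[[8.5,2.0,2.65,0.1,0,0,7.2],[8.5,2.0,2.65,0.1,0,0,7.2],[8.5,2.0,2.65,0.1,0,0,7.2],[8.5,2.0,2.65,0.1,0,0,7.2],[8.5,2.0,2.65,0.1,0,0,7.2],[8.5,2.0,2.65,0.1,0,0,7.2],[8.5,2.0,2.65,0.1,0,0,7.2],[8.5,2.0,2.65,0.1,0,0,7.2],[8.5,2.0,2.65,0.1,0,0,7.2],[8.5,2.0,2.65,0.1,0,0,7.2],[8.5,2.0,2.65,0.1,0,0,7.2],[8.5,2.0,2.65,0.1,0,0,7.2],[8.5,0,0,0,0,0,0],[8.5,0,0,0,0,0,0]]]' 100
python3 - <<'E'
from h import *
o=manip.get_obs(); M=R.from_quat(o['ee_rot']).as_matrix(); print(o['joint_pos'],M.round(3)); print('ytool',np.degrees(np.arctan2(M[1,1],M[0,1])))
snap('wrist','w1')
E
```

```text
clock: 1.85
position: [0.5039, -0.2489, 0.243]
ee_rot: [0.564, 0.826, -0.0, -0.0]
ft_force: [-0.9, 0.4, -0.5]
grip_width: 0.997
grasp_force: 0.0
[ 0.78416536  0.22286552 -0.47235171  1.59350303  0.10346681  1.35085104
  0.67154864] [[-0.364  0.931 -0.001]
 [ 0.931  0.364  0.   ]
 [ 0.    -0.001 -1.   ]]
ytool 21.336411918254896
```

View pics/w1.png

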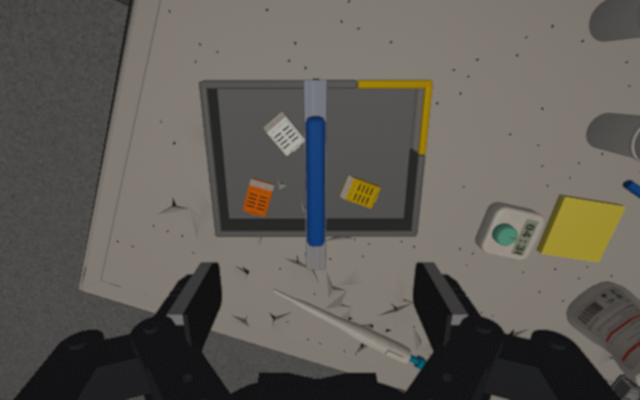

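The wrist view shows the blue grip upright from (316,117) to (316,246), well aligned with the fingers, and all three cassettes clear of it. Next I'll refine the grip position.

```bash
python3 - <<'E'
from h import *
a,b=world('w1',316,117,.122),world('w1',316,246,.122); print(a,b,(a+b)/2,np.linalg.norm(a-b),world('w1',316,181),np.degrees(np.arctan2(*(a-b)[1::-1]))-90)
o=manip.get_obs(); M=R.from_quat(o['ee_rot']).as_matrix()
print('mid in tool',M.T@((a+b)/2-o['position']))
E
```

```text
[ 0.4823 -0.1968  0.122 ] [ 0.5221 -0.299   0.122 ] [ 0.5022 -0.2479  0.122 ] 0.10967625084766527 [ 0.5006 -0.2439  0.1234] 21.277554782582428
mid in tool [ 0.00185702 -0.00084634  0.12100348]
```

```bash
python3 -m crank '[[[8.5,-0.15,0.1,-3,0,0,0],[8.5,0,0,-3,0,0,0],[8.5,0,0,-3,0,0,0],[8.5,0,0,-3,0,0,0],[8.5,0,0,-2,0,0,0],[8.5,0,0,-1.3,0,0,0],[8.5,0,0,0,0,0,0],[0,0,0,0,0,0,0],[0,0,0,0,0,0,0],[0,0,0,0,0,0,0],[0,0,0,0,0,0,0],[0,0,0,0,0,0,0],[0,0,0,0,0,0,0]]]' 100
```

```text
clock: 3.52
position: [0.5031, -0.2475, 0.0909]
ee_rot: [0.563, 0.826, -0.0, 0.0]
ft_force: [-1.6, 0.9, 6.1]
grip_width: 0.178
grasp_force: 97.7
```

```bash
python3 -m crank '[[[0,0,0,0.3,0,0,0],[0,0,0,0.7,0,0,0],[0,0,0,1.2,0,0,0],[0,0,0,1.7,0,0,0],[0,0,0,2,0,0,0],[0,0,0,2,0,0,0],[0,0,0,2,0,0,0],[0,0,0,2,0,0,0],[0,0,0,1.7,0,0,0],[0,0,0,1.0,0,0,0],[0,0,0,0.5,0,0,0],[0,0,0,0,0,0,0]]]' 100
python3 - <<'E'
from h import *
snap('wrist','w2'); snap('scene','sc2')
E
```

```text
clock: 5.03
position: [0.5029, -0.2473, 0.2412]
ee_rot: [0.563, 0.826, 0.0, -0.0]
ft_force: [-0.0, -0.1, -3.2]
grip_width: 0.176
grasp_force: 97.6
```

View pics/w2.png

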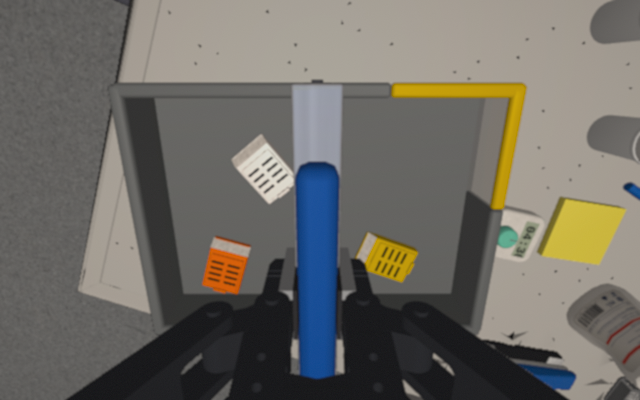

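The tote is lifted and hanging level, the cassettes are unmoved, and the clear corner is at the upper right (520,90). Now I'll carry it to the mat.

```bash
python3 -m crank '[[[0,0,0.6,0.3,0,0,-0.5],[0,0,1.2,0.3,0,0,-1],[0,0,1.8,0.3,0,0,-1.3],[0,0,2.4,0.3,0,0,-1.5],[0,0,2.7,0.3,0,0,-1.5],[0,0,2.7,0,0,0,-1.5],[0,0,2.7,0,0,0,-1.5],[0,0,2.7,0,0,0,-1.5],[0,0,2.7,0,0,0,-1.5],[0,0,2.7,0,0,0,-1.5],[0,0,2.7,0,0,0,-1.5],[0,0,2.7,0,0,0,-1.5],[0,0,2.7,0,0,0,-1.5],[0,0,2.5,0,0,0,-1.5],[0,0,2.1,0,0,0,-1.4],[0,0,1.6,0,0,0,-1.1],[0,0,1.1,0,0,0,-0.9],[0,0,0.6,0,0,0,-0.6],[0,0,0,0,0,0,0],[0,0,0,0,0,0,0]]]' 100
python3 - <<'E'
from h import *
o=manip.get_obs(); M=R.from_quat(o['ee_rot']).as_matrix(); print(o['joint_pos'].round(2)); print('yaw',np.degrees(np.arctan2(M[1,1],M[0,1])))
E
```

```text
clock: 7.62
position: [0.5029, 0.1342, 0.2563]
ee_rot: [0.719, 0.695, -0.0, 0.0]
ft_force: [-0.3, -0.5, -3.2]
grip_width: 0.175
grasp_force: 97.6
[ 0.34  0.15 -0.75  1.66  0.11  1.37 -0.46]
yaw -1.8997795397655142
```

```bash
python3 -m crank '[[[0,0,0,0,-0.62,0.79,0],[0,0,0,0,-1.23,1.58,0],[0,0,0,0,-1.54,1.97,0],[0,0,0,0,-1.54,1.97,0],[0,0,0,0,-1.54,1.97,0],[0,0,0,0,-1.54,1.97,0],[0,0,0,0,-1.54,1.97,0],[0,0,0,0,-1.54,1.97,0],[0,0,0,0,-1.54,1.97,0],[0,0,0,0,-1.54,1.97,0],[0,0,0,0,-1.54,1.97,0],[0,0,0,0,-1.54,1.97,0],[0,0,0,0,-1.23,1.58,0],[0,0,0,0,-0.62,0.79,0],[0,0,0,0,0,0,0],[0,0,0,0,0,0,0],[0,0,0,0,0,0,0],[0,0,0,0,0,0,0]]]' 100
cat >> h.py <<'E'
def tool():
    o=manip.get_obs(); M=R.from_quat(o['ee_rot']).as_matrix(); print('t',o['clock'],o['position'].round(4),'j',o['joint_pos'].round(2),'F',o['ft_force'].round(1))
    z=-M[:,2]; print('tilt',np.degrees(np.arccos(z[2])),'downhill',np.degrees(np.arctan2(z[1],z[0])))
    B=np.c_[M[:,1],np.cross(z,M[:,1]),z]  # tote axes if it has not turned in the grip
    g=o['position']-M[:,2]*.0187; 
    for n,c in dict(clear=(.11,.08,0),end=(.11,-.08,0),side=(-.11,.08,0)).items(): print(n,(g+B@(np.array(c)-[0,0,.11])).round(4))
    d=B@[.11,.08,0]; print('diag heading',np.degrees(np.arctan2(d[1],d[0])))
E
python3 - <<'E'
from h import *
tool(); snap('wrist','w3')
E
```

```text
clock: 9.88
position: [0.5029, 0.1345, 0.2565]
ee_rot: [0.693, 0.67, -0.266, -0.028]
ft_force: [-0.1, -0.0, -2.6]
grip_width: 0.175
grasp_force: 97.8
t 9.875 [0.5029 0.1345 0.2565] j [ 0.02  0.57 -0.68  1.28  0.36  1.95 -0.67] F [-0.1 -0.  -2.6]
tilt 30.991877490907342 downhill 38.028848930444624
clear [0.5632 0.17   0.1084]
end [0.5695 0.0191 0.1613]
side [0.3623 0.1921 0.1953]
diag heading 33.49551405477201
```

View pics/w3.png

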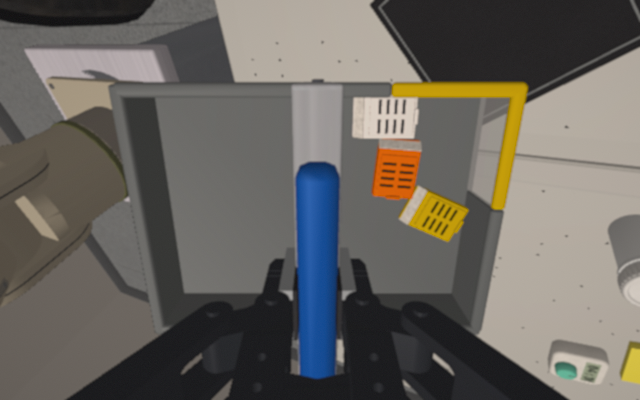

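The tote has not turned in the grip. The white cassette lies on the +y wall at (385,118), with orange at (397,172) and yellow at (433,213) near it, all moving towards the corner but not yet there. I'll add tilt, biased towards the tote's x.

```bash
python3 -m crank '[[[0,0,0,0,-0.3,0.9,0],[0,0,0,0,-0.6,1.8,0],[0,0,0,0,-0.6,1.8,0],[0,0,0,0,-0.3,0.9,0],[0,0,0,0,0,0,0],[0,0,0,0,0,0,0],[0,0,0,0,0,0,0],[0,0,0,0,0,0,0],[0,0,0,0,0,0,0],[0,0,0,0,0,0,0],[0,0,0,0,0,0,0]]]' 100
python3 - <<'E'
from h import *
tool(); snap('wrist','w4')
E
```

```text
clock: 11.3
position: [0.5029, 0.1346, 0.2563]
ee_rot: [0.68, 0.664, -0.309, -0.049]
ft_force: [0.7, 0.2, -3.2]
grip_width: 0.174
grasp_force: 97.8
t 11.3 [0.5029 0.1346 0.2563] j [-0.04  0.63 -0.61  1.21  0.35  2.04 -0.65] F [ 0.7  0.2 -3.2]
tilt 36.4221974709873 downhill 35.339744995330626
clear [0.5489 0.1653 0.1021]
end [0.5604 0.0161 0.1589]
side [0.3571 0.1904 0.2069]
diag heading 34.52748638374912
```

View pics/w4.png

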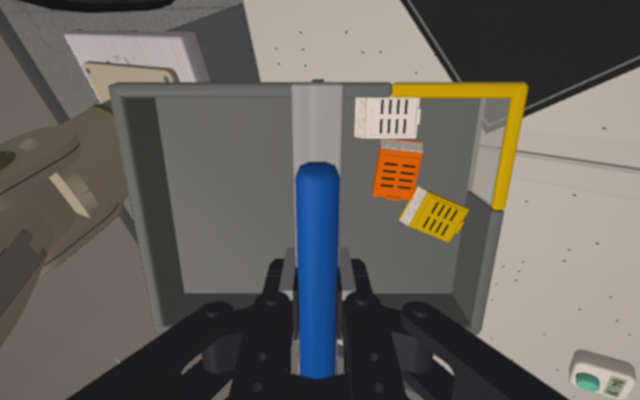

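The cassettes hardly moved. They look jammed: yellow touches the +x wall, orange bears on yellow and white, and white is wedged on the +y wall. I'll back off from the scanner, then spin the tilted tote about its own axis so the slope favours its x side, keeping the clear corner lowest. I'll track the cassettes by colour.

```bash
cat >> h.py <<'E'
def cass(f):
    p,d=snap('wrist',f); o=manip.get_obs(); M=R.from_quat(o['ee_rot']).as_matrix(); z=-M[:,2]
    B=np.c_[M[:,1],np.cross(z,M[:,1]),z]; org=o['position']-M[:,2]*.0187-B@[0,0,.11]
    q=np.load(f'pics/{f}.npz');T=q['T'];fx,fy,cx,cy=q['K']
    h=cv2.cvtColor(p,cv2.COLOR_RGB2HSV); roi=np.zeros(h.shape[:2],np.uint8); roi[97:310,150:490]=1
    for n,lo,hi in [('yellow',(22,150,100),(34,255,255)),('white',(0,0,170),(179,50,255)),('orange',(3,150,100),(16,255,255))]:
        m=cv2.inRange(h,lo,hi)*roi; m[:, 290:345]=0 if n=='white' else m[:,290:345]
        m=cv2.morphologyEx(m,cv2.MORPH_CLOSE,np.ones((7,7)))
        k,l,s,c=cv2.connectedComponentsWithStats(m); i=1+np.argmax(s[1:,4])
        r=cv2.minAreaRect(np.argwhere(l==i)[:,::-1].astype(np.float32)); pts=[]
        for u,v in [r[0],*cv2.boxPoints(r)]:
            w=B.T@(T[:3,:3]@[(u-cx)/fx,(v-cy)/fy,1]); c0=B.T@(T[:3,3]-org); pts.append((c0+w*(.014-c0[2])/w[2])[:2]*1000)
        print(n,s[i,4],np.array(r[0]).round(),'tote mm: centre',pts[0].round(),'corners',np.array(pts[1:]).round().tolist())
E
python3 -m crank '[[[0,-0.5,-0.5,0,0,0,0],[0,-1,-1,0,0,0,0],[0,-1,-1,0,0,0,0],[0,-1,-1,0,0,0,0],[0,-0.5,-0.5,0,0,0,0],[0,0,0,0,1.45,1.03,2.41],[0,0,0,0,1.45,1.03,2.41],[0,0,0,0,1.45,1.03,2.41],[0,0,0,0,1.45,1.03,2.41],[0,0,0,0,1.45,1.03,2.41],[0,0,0,0,1.45,1.03,2.41],[0,0,0,0,1.45,1.03,2.41],[0,0,0,0,1.45,1.03,2.41],[0,0,0,0,1.45,1.03,2.41],[0,0,0,0,0,0,0],[0,0,0,0,0,0,0],[0,0,0,0,0,0,0],[0,0,0,0,0,0,0]]]' 100
python3 - <<'E'
from h import *
tool(); cass('w5')
E
```

```text
clock: 13.6
position: [0.4629, 0.0947, 0.2563]
ee_rot: [0.506, 0.804, -0.289, -0.119]
ft_force: [-0.3, 0.3, -3.3]
grip_width: 0.178
grasp_force: 97.9
t 13.6 [0.4629 0.0947 0.2563] j [ 0.1   0.54 -0.72  1.37  0.35  2.   -0.17] F [-0.3  0.3 -3.3]
tilt 36.43245715183405 downhill 35.347657681104224
clear [0.4639 0.1692 0.1105]
end [0.5373 0.028  0.1266]
side [0.3    0.0987 0.2392]
diag heading 66.89049754883317
yellow 1799 [441. 220.] tote mm: centre [ 86. -10.] corners [[67.0, -20.0], [71.0, 8.0], [105.0, 0.0], [103.0, -29.0]]
white 2659 [452. 119.] tote mm: centre [85. 60.] corners [[64.0, 46.0], [64.0, 76.0], [106.0, 72.0], [108.0, 42.0]]
orange 2119 [441. 159.] tote mm: centre [81. 33.] corners [[64.0, 20.0], [62.0, 47.0], [98.0, 46.0], [101.0, 19.0]]
```

White is now in the corner at (85,60), orange is next to it, and yellow is 10 to 15 mm short along the x wall. Spinning the other way should press the row up against +y.

```bash
python3 -m crank '[[[0,0,0,0,-1.7,-1.2,-2.82],[0,0,0,0,-1.7,-1.2,-2.82],[0,0,0,0,-1.7,-1.2,-2.82],[0,0,0,0,-1.7,-1.2,-2.82],[0,0,0,0,-1.7,-1.2,-2.82],[0,0,0,0,-1.7,-1.2,-2.82],[0,0,0,0,-1.7,-1.2,-2.82],[0,0,0,0,-1.7,-1.2,-2.82],[0,0,0,0,-1.7,-1.2,-2.82],[0,0,0,0,-1.7,-1.2,-2.82],[0,0,0,0,-1.7,-1.2,-2.82],[0,0,0,0,-1.7,-1.2,-2.82],[0,0,0,0,-1.7,-1.2,-2.82],[0,0,0,0,0,0,0],[0,0,0,0,0,0,0],[0,0,0,0,0,0,0],[0,0,0,0,0,0,0]]]' 100
python3 - <<'E'
from h import *
tool(); cass('w6')
E
```

```text
clock: 15.78
position: [0.4629, 0.0947, 0.2563]
ee_rot: [0.778, 0.545, -0.313, 0.001]
ft_force: [-0.6, 0.3, -3.4]
grip_width: 0.179
grasp_force: 97.8
t 15.775 [0.4629 0.0947 0.2563] j [-0.    0.5  -0.56  1.38  0.3   1.97 -0.91] F [-0.6  0.3 -3.4]
tilt 36.48494854532541 downhill 35.281878111979594
clear [0.5287 0.0865 0.1065]
end [ 0.4952 -0.0491  0.1847]
side [0.342  0.1757 0.1812]
diag heading 11.882245676049212
yellow 1804 [447. 198.] tote mm: centre [89.  6.] corners [[72.0, -8.0], [70.0, 20.0], [105.0, 19.0], [109.0, -9.0]]
white 2630 [452. 119.] tote mm: centre [86. 59.] corners [[64.0, 46.0], [64.0, 75.0], [106.0, 72.0], [108.0, 42.0]]
orange 2111 [441. 159.] tote mm: centre [82. 33.] corners [[64.0, 19.0], [62.0, 47.0], [98.0, 46.0], [102.0, 19.0]]
```

The row is packed along the x wall, but yellow at (87,6) sticks out past the 70 mm clear section. A wider swing should let only yellow slide off the end, since it is the least wedged. It can then settle beside white for a tighter pile.

```bash
python3 -m crank '[[[0,0,0,0,-2.43,-1.72,-4.02],[0,0,0,0,-2.43,-1.72,-4.02],[0,0,0,0,-2.43,-1.72,-4.02],[0,0,0,0,-2.43,-1.72,-4.02],[0,0,0,0,-2.43,-1.72,-4.02],[0,0,0,0,-2.43,-1.72,-4.02],[0,0,0,0,-2.43,-1.72,-4.02],[0,0,0,0,-2.43,-1.72,-4.02],[0,0,0,0,-2.43,-1.72,-4.02],[0,0,0,0,-2.43,-1.72,-4.02],[0,0,0,0,-2.43,-1.72,-4.02],[0,0,0,0,-2.43,-1.72,-4.02],[0,0,0,0,-2.43,-1.72,-4.02],[0,0,0,0,0,0,0],[0,0,0,0,0,0,0]]]' 100
python3 - <<'E'
from h import *
tool(); cass('w7')
E
```

```text
clock: 17.7
position: [0.4629, 0.0947, 0.2563]
ee_rot: [0.949, 0.043, -0.263, 0.17]
ft_force: [-0.4, -0.2, -2.8]
grip_width: 0.176
grasp_force: 97.9
t 17.7 [0.4629 0.0947 0.2563] j [-0.15  0.46 -0.34  1.39  0.23  1.95 -1.97] F [-0.4 -0.2 -2.8]
tilt 36.50450250438081 downhill 35.35445920194684
clear [ 0.506  -0.0406  0.1747]
end [ 0.3687 -0.0393  0.257 ]
side [0.4685 0.1659 0.1089]
diag heading -49.95723631635884
yellow 1821 [445. 198.] tote mm: centre [89.  6.] corners [[72.0, -8.0], [70.0, 20.0], [105.0, 19.0], [108.0, -9.0]]
white 2301 [454. 135.] tote mm: centre [89. 49.] corners [[70.0, 24.0], [71.0, 76.0], [106.0, 72.0], [108.0, 20.0]]
orange 2102 [439. 159.] tote mm: centre [82. 33.] corners [[65.0, 19.0], [63.0, 47.0], [98.0, 46.0], [101.0, 19.0]]
```

```bash
python3 -m crank '[[[0,0,0,0,-2.43,-1.72,-4.02],[0,0,0,0,-2.43,-1.72,-4.02],[0,0,0,0,0,0,0],[0,0,0,0,0,0,0],[0,0,0,0,0,0,0]]]' 100
python3 - <<'E'
from h import *
tool(); cass('w8')
E
```

```text
clock: 18.38
position: [0.4629, 0.0946, 0.2563]
ee_rot: [0.949, -0.041, -0.248, 0.192]
ft_force: [0.6, -0.6, -2.1]
grip_width: 0.176
grasp_force: 98.0
t 18.375 [0.4629 0.0946 0.2563] j [-0.17  0.46 -0.31  1.39  0.22  1.95 -2.14] F [ 0.6 -0.6 -2.1]
tilt 36.51425459637044 downhill 35.347308796148006
clear [ 0.4905 -0.0521  0.1889]
end [ 0.3507 -0.0246  0.2616]
side [0.4865 0.151  0.1043]
diag heading -58.04200069144848
yellow 1644 [358. 179.] tote mm: centre [28. 20.] corners [[7.0, 15.0], [20.0, 40.0], [49.0, 24.0], [37.0, -2.0]]
white 2184 [454. 118.] tote mm: centre [88. 60.] corners [[68.0, 72.0], [105.0, 72.0], [108.0, 48.0], [71.0, 48.0]]
orange 2196 [378. 142.] tote mm: centre [40. 45.] corners [[19.0, 41.0], [32.0, 65.0], [62.0, 48.0], [49.0, 23.0]]
```

```bash
python3 -m crank '[[[0,0,0,0,3.88,2.75,6.43],[0,0,0,0,3.88,2.75,6.43],[0,0,0,0,3.88,2.75,6.43],[0,0,0,0,3.88,2.75,6.43],[0,0,0,0,3.88,2.75,6.43],[0,0,0,0,3.88,2.75,6.43],[0,0,0,0,3.88,2.75,6.43],[0,0,0,0,3.88,2.75,6.43],[0,0,0,0,3.88,2.75,6.43],[0,0,0,0,3.88,2.75,6.43],[0,0,0,0,3.88,2.75,6.43],[0,0,0,0,0,0,0],[0,0,0,0,0,0,0],[0,0,0,0,0,0,0]]]' 100
python3 - <<'E'
from h import *
tool(); cass('w9')
E
```

```text
clock: 20.18
position: [0.4629, 0.0947, 0.2564]
ee_rot: [0.712, 0.629, -0.311, -0.033]
ft_force: [0.5, 0.2, -3.1]
grip_width: 0.173
grasp_force: 97.9
t 20.175 [0.4629 0.0947 0.2564] j [ 0.02  0.51 -0.6   1.38  0.31  1.98 -0.7 ] F [ 0.5  0.2 -3.1]
tilt 36.47176510465497 downhill 35.38184155421191
clear [0.5161 0.1137 0.1026]
end [ 0.5136 -0.0328  0.1668]
side [0.3237 0.1593 0.1991]
diag heading 27.386715892531107
yellow 2296 [249. 130.] tote mm: centre [-44.  52.] corners [[-58.0, 68.0], [-30.0, 69.0], [-30.0, 35.0], [-60.0, 34.0]]
white 2629 [452. 117.] tote mm: centre [85. 60.] corners [[64.0, 48.0], [62.0, 73.0], [105.0, 72.0], [109.0, 47.0]]
orange 2170 [374. 122.] tote mm: centre [36. 58.] corners [[22.0, 42.0], [21.0, 73.0], [49.0, 73.0], [52.0, 42.0]]
```

White is in the corner, orange is beside it on the +y wall, and yellow is still further back. I'll level off quickly to freeze them, then choose a tilt direction that brings yellow in underneath white.

```bash
python3 -m crank '[[[0,0,0,0,5.7,-8.1,0],[0,0,0,0,5.7,-8.1,0],[0,0,0,0,5.7,-8.1,0],[0,0,0,0,0,0,0]]]' 100
python3 - <<'E'
from h import *
tool(); cass('w10')
E
```

```text
clock: 20.72
position: [0.4619, 0.0929, 0.2578]
ee_rot: [0.749, 0.66, -0.058, -0.003]
ft_force: [-1.1, -0.8, -2.5]
grip_width: 0.175
grasp_force: 98.3
t 20.725 [0.4619 0.0929 0.2578] j [ 0.29  0.11 -0.65  1.7   0.1   1.47 -0.5 ] F [-1.1 -0.8 -2.5]
tilt 6.699315696923672 downhill 38.17895926406236
clear [0.572  0.1512 0.1514]
end [ 0.5524 -0.007   0.1647]
side [0.3546 0.1797 0.1695]
diag heading 28.7140869087393
yellow 747 [350. 131.] tote mm: centre [21. 51.] corners [[16.0, 35.0], [16.0, 68.0], [25.0, 67.0], [26.0, 34.0]]
white 2540 [452. 118.] tote mm: centre [86. 59.] corners [[66.0, 46.0], [64.0, 72.0], [106.0, 71.0], [110.0, 46.0]]
orange 2161 [397. 122.] tote mm: centre [51. 57.] corners [[37.0, 41.0], [36.0, 72.0], [65.0, 71.0], [67.0, 40.0]]
```

The cassettes now form a row along the +y wall: white (86,60), orange (51,57), yellow (~12,55). I'll turn the tote about its axis while it is nearly level, then tilt towards +x so the right wall clamps white while the outer two peel downward and tuck in under it.

```bash
python3 -m crank '[[[0,0,0,0,0.46,0.36,4.97],[0,0,0,0,0.74,0.58,7.94],[0,0,0,0,0.92,0.72,9.9],[0,0,0,0,0.92,0.72,9.9],[0,0,0,0,0.92,0.72,9.9],[0,0,0,0,0.74,0.58,7.94],[0,0,0,0,0.4,0.3,4],[0,0,0,0,-2.46,3.15,0],[0,0,0,0,-2.46,3.15,0],[0,0,0,0,-2.46,3.15,0],[0,0,0,0,-2.46,3.15,0],[0,0,0,0,-2.46,3.15,0],[0,0,0,0,-2.46,3.15,0],[0,0,0,0,-2.46,3.15,0],[0,0,0,0,0,0,0],[0,0,0,0,0,0,0],[0,0,0,0,0,0,0]]]' 100
python3 - <<'E'
from h import *
tool(); cass('w11')
E
```

```text
clock: 22.9
position: [0.4631, 0.0946, 0.2567]
ee_rot: [0.343, 0.89, -0.256, -0.155]
ft_force: [0.5, -1.1, -2.6]
grip_width: 0.171
grasp_force: 98.4
t 22.9 [0.4631 0.0946 0.2567] j [ 0.08  0.5  -0.68  1.4   0.35  1.96  0.23] F [ 0.5 -1.1 -2.6]
tilt 34.823489543677795 downhill 37.81034512411815
clear [0.4231 0.1875 0.1278]
end [0.5377 0.0771 0.1119]
side [0.3061 0.0482 0.2515]
diag heading 89.46418219797494
yellow 1712 [359. 135.] tote mm: centre [27. 50.] corners [[16.0, 33.0], [16.0, 67.0], [37.0, 66.0], [38.0, 32.0]]
white 3498 [454. 150.] tote mm: centre [90. 40.] corners [[64.0, 72.0], [107.0, 72.0], [118.0, 4.0], [70.0, 4.0]]
orange 2135 [398. 122.] tote mm: centre [51. 58.] corners [[38.0, 42.0], [37.0, 74.0], [65.0, 73.0], [66.0, 40.0]]
```

```bash
python3 -m crank '[[[0,0,0,0,2.26,1.75,4.1],[0,0,0,0,2.26,1.75,4.1],[0,0,0,0,2.26,1.75,4.1],[0,0,0,0,2.26,1.75,4.1],[0,0,0,0,2.26,1.75,4.1],[0,0,0,0,2.26,1.75,4.1],[0,0,0,0,0,0,0]]]' 100
python3 - <<'E'
from h import *
cass('w12')
E
```

```text
clock: 23.82
position: [0.4629, 0.0944, 0.2567]
ee_rot: [0.102, 0.949, -0.208, -0.216]
ft_force: [-0.6, 0.8, -3.2]
grip_width: 0.177
grasp_force: 98.4
yellow 1643 [358. 147.] tote mm: centre [26. 42.] corners [[15.0, 59.0], [36.0, 59.0], [38.0, 25.0], [16.0, 25.0]]
white 2677 [452. 120.] tote mm: centre [85. 60.] corners [[62.0, 73.0], [104.0, 74.0], [109.0, 47.0], [66.0, 45.0]]
orange 2228 [397. 128.] tote mm: centre [51. 54.] corners [[35.0, 71.0], [63.0, 71.0], [67.0, 38.0], [38.0, 37.0]]
```

```bash
python3 -m crank '[[[0,0,0,0,0.9,0.7,1.64],[0,0,0,0,0,0,0]]]' 100
python3 - <<'E'
from h import *
cass('w13')
E
```

```text
clock: 24.12
position: [0.4629, 0.0946, 0.2564]
ee_rot: [0.084, 0.95, -0.204, -0.22]
ft_force: [-0.0, 0.2, -2.7]
grip_width: 0.177
grasp_force: 98.4
yellow 1587 [402. 246.] tote mm: centre [ 61. -30.] corners [[40.0, -25.0], [60.0, -7.0], [82.0, -34.0], [61.0, -54.0]]
white 2751 [443. 136.] tote mm: centre [81. 49.] corners [[55.0, 51.0], [91.0, 71.0], [107.0, 47.0], [70.0, 26.0]]
orange 1908 [424. 209.] tote mm: centre [74. -1.] corners [[52.0, 4.0], [74.0, 22.0], [96.0, -6.0], [74.0, -25.0]]
```

Orange and yellow have peeled off underneath white. I'll swing straight back to make the clear corner lowest.

```bash
python3 -m crank '[[[0,0,0,0,-4.5,-3.5,-8.2],[0,0,0,0,-4.5,-3.5,-8.2],[0,0,0,0,-4.5,-3.5,-8.2],[0,0,0,0,-4.5,-3.5,-8.2],[0,0,0,0,-4.5,-3.5,-8.2],[0,0,0,0,-4.5,-3.5,-8.2],[0,0,0,0,-4.5,-3.5,-8.2],[0,0,0,0,-4.5,-3.5,-8.2],[0,0,0,0,-4.5,-3.5,-8.2],[0,0,0,0,0,0,0],[0,0,0,0,0,0,0],[0,0,0,0,0,0,0],[0,0,0,0,0,0,0]]]' 100
python3 - <<'E'
from h import *
tool();cass('w14')
E
```

```text
clock: 25.8
position: [0.4629, 0.0946, 0.2563]
ee_rot: [0.731, 0.614, -0.298, -0.012]
ft_force: [0.1, -0.9, -2.8]
grip_width: 0.175
grasp_force: 98.4
t 25.8 [0.4629 0.0946 0.2563] j [-0.05  0.46 -0.48  1.41  0.28  1.93 -0.71] F [ 0.1 -0.9 -2.8]
tilt 34.75788843003591 downhill 37.74354212001308
clear [0.5252 0.108  0.1054]
end [ 0.5142 -0.0367  0.1728]
side [0.3294 0.1622 0.1898]
diag heading 23.614747058098885
yellow 1843 [443. 225.] tote mm: centre [ 89. -15.] corners [[70.0, -0.0], [104.0, -0.0], [109.0, -30.0], [72.0, -30.0]]
white 2491 [460. 126.] tote mm: centre [91. 55.] corners [[76.0, 37.0], [77.0, 76.0], [105.0, 72.0], [106.0, 33.0]]
orange 2109 [438. 184.] tote mm: centre [82. 16.] corners [[62.0, 30.0], [98.0, 30.0], [102.0, 1.0], [65.0, 1.0]]
```

View pics/w14.png

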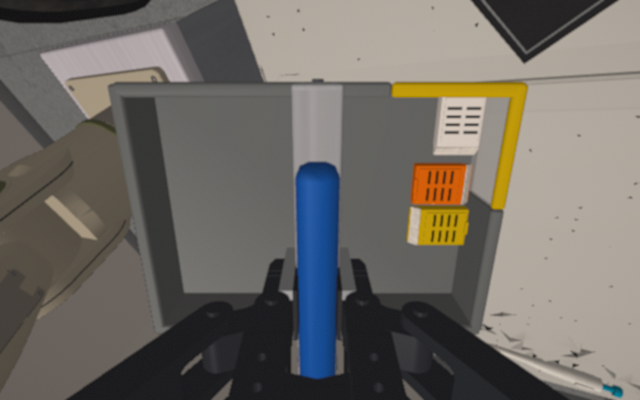

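White now stands in the corner lengthwise at (462,125), with orange (440,184) and yellow (438,226) below it along the x wall, so the row is longer. One more well-timed swing should move orange and yellow out and back, so that they nest beside white.

```bash
python3 -m crank '[[[0,0,0,0,-4.06,-3.14,-7.39],[0,0,0,0,-4.06,-3.14,-7.39],[0,0,0,0,-4.06,-3.14,-7.39],[0,0,0,0,-4.06,-3.14,-7.39],[0,0,0,0,-4.06,-3.14,-7.39],[0,0,0,0,-4.06,-3.14,-7.39],[0,0,0,0,-4.06,-3.14,-7.39],[0,0,0,0,-4.06,-3.14,-7.39],[0,0,0,0,0,0,0],[0,0,0,0,0,0,0],[0,0,0,0,-2.26,-1.75,-4.1],[0,0,0,0,-2.26,-1.75,-4.1],[0,0,0,0,0,0,0]]]' 100
python3 - <<'E'
from h import *
tool();cass('w15')
E
```

```text
clock: 27.48
position: [0.4629, 0.0947, 0.2563]
ee_rot: [0.954, -0.015, -0.233, 0.187]
ft_force: [-0.4, 0.1, -2.9]
grip_width: 0.174
grasp_force: 98.5
t 27.475 [0.4629 0.0947 0.2563] j [-0.23  0.43 -0.24  1.42  0.21  1.91 -2.07] F [-0.4  0.1 -2.9]
tilt 34.79851536610611 downhill 37.799330792952496
clear [ 0.4994 -0.0488  0.1862]
end [ 0.3569 -0.0302  0.2565]
side [0.4866 0.1557 0.1061]
diag heading -55.16792335695569
yellow 1708 [424. 214.] tote mm: centre [76. -6.] corners [[58.0, -19.0], [58.0, 9.0], [93.0, 5.0], [94.0, -22.0]]
white 2657 [451. 144.] tote mm: centre [88. 43.] corners [[70.0, 12.0], [78.0, 78.0], [105.0, 72.0], [100.0, 5.0]]
orange 2054 [425. 175.] tote mm: centre [74. 22.] corners [[55.0, 10.0], [57.0, 39.0], [92.0, 34.0], [91.0, 5.0]]
```

```bash
python3 -m crank '[[[0,0,0,0,4.7,3.64,8.55],[0,0,0,0,4.7,3.64,8.55],[0,0,0,0,4.7,3.64,8.55],[0,0,0,0,4.7,3.64,8.55],[0,0,0,0,4.7,3.64,8.55],[0,0,0,0,4.7,3.64,8.55],[0,0,0,0,4.7,3.64,8.55],[0,0,0,0,4.7,3.64,8.55],[0,0,0,0,0,0,0],[0,0,0,0,0,0,0]]]' 100
python3 - <<'E'
from h import *
tool();cass('w16')
E
```

```text
clock: 28.78
position: [0.4629, 0.0946, 0.2563]
ee_rot: [0.725, 0.621, -0.299, -0.015]
ft_force: [-0.2, 0.9, -4.3]
grip_width: 0.176
grasp_force: 98.4
t 28.775 [0.4629 0.0946 0.2563] j [-0.05  0.46 -0.49  1.41  0.28  1.93 -0.7 ] F [-0.2  0.9 -4.3]
tilt 34.78313400459246 downhill 37.72966555639973
clear [0.5239 0.1102 0.1051]
end [ 0.5156 -0.0352  0.1714]
side [0.3279 0.1606 0.1913]
diag heading 24.929013813164694
yellow 477 [287. 130.] tote mm: centre [-20.  52.] corners [[-23.0, 68.0], [-17.0, 68.0], [-17.0, 36.0], [-23.0, 36.0]]
white 2496 [460. 126.] tote mm: centre [91. 55.] corners [[77.0, 36.0], [77.0, 76.0], [105.0, 72.0], [106.0, 32.0]]
orange 2162 [368. 122.] tote mm: centre [32. 57.] corners [[17.0, 73.0], [46.0, 73.0], [48.0, 42.0], [18.0, 42.0]]
```

Orange and yellow are now sliding along the +y wall towards white, which is in the corner, all with their narrow sides in a row. I'll turn to the final heading, which favours that wall, and let them pack.

```bash
python3 -m crank '[[[0,0,0,0,1.24,0.96,2.26],[0,0.5,0.5,0,1.24,0.96,2.26],[0,0.7,0.7,0,1.24,0.96,2.26],[0,0.7,0.7,0,1.24,0.96,2.26],[0,0.7,0.7,0,0,0,0],[0,0.5,0.5,0,0,0,0],[0,0,0,0,0,0,0],[0,0,0,0,0,0,0],[0,0,0,0,0,0,0]]]' 100
python3 - <<'E'
from h import *
tool();cass('w17')
E
```

```text
clock: 29.95
position: [0.4938, 0.1254, 0.2565]
ee_rot: [0.661, 0.688, -0.296, -0.044]
ft_force: [1.0, 0.2, -3.1]
grip_width: 0.176
grasp_force: 98.4
t 29.95 [0.4938 0.1254 0.2565] j [-0.09  0.55 -0.51  1.28  0.31  1.98 -0.54] F [ 1.   0.2 -3.1]
tilt 34.78244626189519 downhill 37.7519759982316
clear [0.5402 0.163  0.1039]
end [0.5597 0.0132 0.1569]
side [0.3457 0.1738 0.2061]
diag heading 38.41946192732884
yellow 2234 [373. 131.] tote mm: centre [35. 52.] corners [[21.0, 35.0], [21.0, 69.0], [49.0, 68.0], [50.0, 34.0]]
white 2687 [440. 126.] tote mm: centre [78. 55.] corners [[50.0, 37.0], [48.0, 72.0], [105.0, 72.0], [110.0, 37.0]]
orange 2083 [417. 122.] tote mm: centre [63. 57.] corners [[48.0, 72.0], [76.0, 72.0], [80.0, 42.0], [50.0, 42.0]]
```

All three cassettes are packed in a row from the corner: white (92,56), orange (64,57), yellow (35,54). The heading is 38.4° and the tilt 35°. Now I'll carry it over the mat centre and lower.

```bash
python3 -m crank '[[[0,0.2,0.15,-0.3,0,0,0],[0,0.3,0.25,-0.7,0.23,-0.3,0],[0,0.4,0.3,-0.9,0.46,-0.6,0],[0,0.4,0.3,-0.9,0.46,-0.6,0],[0,0.4,0.3,-0.9,0.46,-0.6,0],[0,0.4,0.3,-0.9,0.23,-0.3,0],[0,0.3,0.3,-0.8,0,0,0],[0,0.2,0.2,-0.6,0,0,0],[0,0,0,0,0,0,0],[0,0,0,0,0,0,0]]]' 100
python3 - <<'E'
from h import *
tool();cass('w18'); snap('scene','sc18'); snap('top','top18')
p=cv2.imread('pics/sc18.png'); q=cv2.imread('pics/top18.png')
cv2.imwrite('pics/v18.png',np.hstack([cv2.resize(p[100:300,180:420],None,fx=2,fy=2),q[90:290,190:390].repeat(2,0).repeat(2,1)[:, :320]]))
E
```

```text
clock: 31.25
position: [0.52, 0.1467, 0.1966]
ee_rot: [0.666, 0.694, -0.271, -0.04]
ft_force: [0.4, -0.0, -3.2]
grip_width: 0.171
grasp_force: 98.4
t 31.25 [0.52   0.1467 0.1966] j [-0.1   0.62 -0.51  1.28  0.33  1.86 -0.57] F [ 0.4 -0.  -3.2]
tilt 31.745287426219733 downhill 37.77635939698951
clear [0.5726 0.1892 0.0473]
end [0.59   0.0378 0.0962]
side [0.374  0.1967 0.1416]
diag heading 38.425807108010915
yellow 2216 [373. 131.] tote mm: centre [36. 52.] corners [[21.0, 68.0], [49.0, 68.0], [51.0, 35.0], [22.0, 35.0]]
white 2679 [440. 126.] tote mm: centre [78. 55.] corners [[50.0, 37.0], [48.0, 72.0], [105.0, 72.0], [110.0, 37.0]]
orange 2082 [417. 122.] tote mm: centre [63. 57.] corners [[48.0, 72.0], [76.0, 72.0], [80.0, 42.0], [50.0, 42.0]]
```

View pics/v18.png

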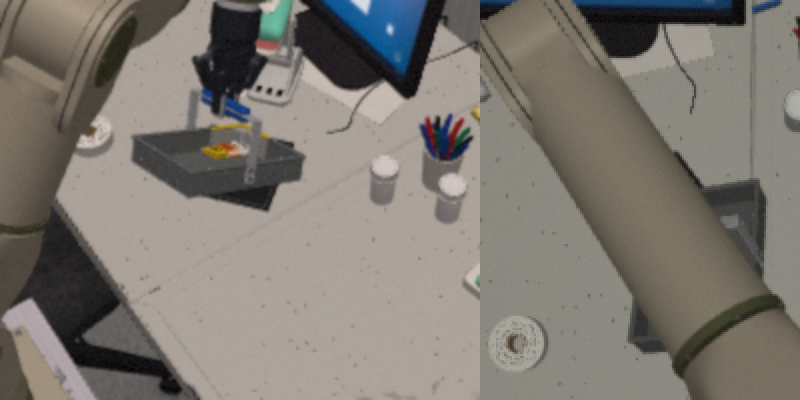

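The scene view shows the tote hanging tilted above the mat, the three cassettes at its clear corner, the gripper clear of the scanner, and the pots and roll undisturbed. Now I'll lower it gently.

```bash
python3 -m crank '[[[0,-0.2,-0.1,-0.5,0,0,0],[0,-0.2,-0.1,-0.7,0,0,0],[0,-0.2,-0.1,-0.8,0,0,0],[0,-0.05,-0.1,-0.7,0,0,0],[0,0,0,-0.5,0,0,0],[0,0,0,-0.3,0,0,0],[0,0,0,-0.2,0,0,0],[0,0,0,0,0,0,0]]]' 100
python3 -m crank '[[[0,0,0,-0.1,0,0,0],[0,0,0,-0.1,0,0,0],[0,0,0,0,0,0,0]]]' 100
python3 -m crank '[[[0,0,0,-0.1,0,0,0],[0,0,0,0,0,0,0],[0,0,0,0,0,0,0]]]' 100
```

```text
clock: 32.4
position: [0.5134, 0.1427, 0.1593]
ee_rot: [0.666, 0.694, -0.271, -0.04]
ft_force: [-0.1, 0.5, -2.4]
grip_width: 0.181
grasp_force: 98.4
clock: 32.78
position: [0.5134, 0.1427, 0.1573]
ee_rot: [0.666, 0.694, -0.271, -0.04]
ft_force: [-0.0, -0.3, -4.1]
grip_width: 0.173
grasp_force: 98.4
clock: 33.15
position: [0.5134, 0.1427, 0.1563]
ee_rot: [0.666, 0.694, -0.271, -0.04]
ft_force: [-0.5, 0.0, -2.7]
grip_width: 0.177
grasp_force: 98.4
```

```bash
for i in 1; do :; done
python3 -m crank '[[[0,0,0,-0.1,0,0,0],[0,0,0,-0.05,0,0,0],[0,0,0,0,0,0,0]]]' 100
python3 -m crank '[[[0,0,0,-0.05,0,0,0],[0,0,0,-0.05,0,0,0],[0,0,0,0,0,0,0]]]' 100
python3 -m crank '[[[0,0,0,-0.05,0,0,0],[0,0,0,0,0,0,0],[0,0,0,0,0,0,0]]]' 100
python3 - <<'E'
from h import *
tool()
E
```

```text
clock: 33.52
position: [0.5134, 0.1427, 0.1548]
ee_rot: [0.666, 0.694, -0.271, -0.04]
ft_force: [-0.5, -0.7, -3.2]
grip_width: 0.175
grasp_force: 98.4
clock: 33.9
position: [0.5134, 0.1426, 0.1538]
ee_rot: [0.666, 0.694, -0.271, -0.04]
ft_force: [-1.2, 0.7, -2.8]
grip_width: 0.175
grasp_force: 98.4
clock: 34.28
position: [0.5134, 0.1427, 0.1533]
ee_rot: [0.666, 0.694, -0.271, -0.04]
ft_force: [-1.3, -0.4, -4.7]
grip_width: 0.173
grasp_force: 98.4
t 34.275 [0.5134 0.1427 0.1533] j [-0.1   0.64 -0.51  1.35  0.33  1.78 -0.58] F [-1.3 -0.4 -4.7]
tilt 31.759519431261655 downhill 37.7692666268305
clear [0.566  0.1851 0.0041]
end [0.5834 0.0337 0.053 ]
side [0.3674 0.1927 0.0984]
diag heading 38.42706292113059
```

Nearly there by the model. I'll carry on in half-millimetre steps until the force shows contact.

```bash

python3 -m crank '[[[0,0,0,-0.05,0,0,0],[0,0,0,-0.05,0,0,0],[0,0,0,0,0,0,0]]]' 100 | sed -n '1,4p'
python3 -m crank '[[[0,0,0,-0.05,0,0,0],[0,0,0,-0.05,0,0,0],[0,0,0,0,0,0,0]]]' 100| sed -n '1,4p'
python3 -m crank '[[[0,0,0,-0.05,0,0,0],[0,0,0,0,0,0,0]]]' 100| sed -n '1,4p'
```

```text
clock: 34.65
position: [0.5134, 0.1427, 0.1523]
ee_rot: [0.666, 0.694, -0.271, -0.04]
ft_force: [0.2, -0.3, -2.7]
clock: 35.02
position: [0.5134, 0.1426, 0.1514]
ee_rot: [0.666, 0.694, -0.271, -0.04]
ft_force: [-0.7, 0.2, -1.5]
clock: 35.28
position: [0.5134, 0.1426, 0.1511]
ee_rot: [0.666, 0.694, -0.271, -0.04]
ft_force: [-1.0, -1.1, 1.5]
```

```bash

python3 -m crank '[[[0,0,0,0,0,0,0],[0,0,0,0,0,0,0]]]' 100 | sed -n '1,4p'
python3 -m crank '[[[0,0,0,-0.03,0,0,0],[0,0,0,0,0,0,0]]]' 100| sed -n '1,4p'
python3 - <<'E'
from h import *
f=[]
for i in range(4):
    cass('w2%d'%i) if i==3 else snap('wrist','w2%d'%i); f.append(manip.get_obs()['ft_force'])
print(np.mean(f,0)); tool(); snap('scene','sc20')
p=cv2.imread('pics/sc20.png'); w=cv2.imread('pics/w23.png')
cv2.imwrite('pics/v20.png',np.hstack([cv2.resize(p[100:250,220:370],(500,500),interpolation=cv2.INTER_CUBIC),cv2.resize(w[60:360,340:520],(300,500))]))
E
```

```text
clock: 35.52
position: [0.5134, 0.1426, 0.151]
ee_rot: [0.666, 0.694, -0.271, -0.04]
ft_force: [-0.9, 0.4, 1.8]
clock: 35.78
position: [0.5134, 0.1426, 0.1508]
ee_rot: [0.666, 0.694, -0.271, -0.04]
ft_force: [-1.3, -1.3, 3.5]
yellow 2262 [373. 130.] tote mm: centre [36. 52.] corners [[21.0, 68.0], [48.0, 68.0], [51.0, 35.0], [22.0, 35.0]]
white 2674 [440. 126.] tote mm: centre [78. 55.] corners [[48.0, 72.0], [105.0, 72.0], [111.0, 37.0], [50.0, 37.0]]
orange 2084 [417. 122.] tote mm: centre [63. 57.] corners [[50.0, 42.0], [49.0, 74.0], [77.0, 72.0], [78.0, 40.0]]
[-2.03230772 -1.42561537  4.56309798]
t 35.975 [0.5134 0.1426 0.1507] j [-0.1   0.65 -0.51  1.35  0.34  1.78 -0.58] F [-1.9 -1.9  4.8]
tilt 31.760542649512395 downhill 37.78036157596887
clear [0.5661 0.1851 0.0015]
end [0.5835 0.0337 0.0504]
side [0.3674 0.1927 0.0958]
diag heading 38.41979815977087
```

View pics/v20.png

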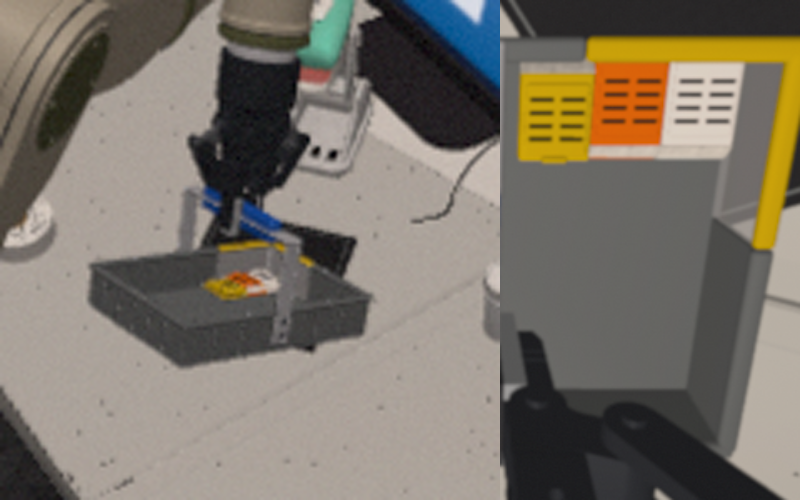

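The corner rests on the mat with about 8 N. The tilt is 32°, heading 38°, the other corners are up, and the three cassettes are packed side by side from the clear corner. Handing in.

```bash
python3 -c "
from workcell import job
print(job.hand_in())"
```

```text
the job is handed in; nothing more can be done
None
```

I handed the job in at about 36 s with the tote still held: its clear corner rests on the mat centre with about 8 N, tilted 32° and pointing at the scanner. The three cassettes lie side by side from that corner; the farthest (yellow) is centred about 74 mm along the wall, just past the 70 mm clear section. To free a jam I briefly tilted the tote with other corners lowest.

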